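# Put the cylinder liners back in their own drip pans

### The job

Each of the three cylinder liners belongs upright on the floor of the drip pan of its own size: the widest liner in the largest pan, the medium one in the medium pan, the narrow one in the small pan. First draw the narrow liner straight up out of the wide liner it is standing in and stand it in the small pan, before you move the wide liner away; then swap the wide and the medium liner, which are in each other's pans (the rubber mat is free for parking one of them). Let no liner tip over, and leave the wrench, the hammer and the oil bottle where they are.

Things in the scene. Friction and masses are not known exactly. Their poses are not given: they have to be found in the camera images.
- liner_wide: Wide, short open steel cylinder liner (a plain straight tube, no bottom, two thin black rings round its foot), standing upright; outside diameter 66 mm, bore 44 mm, height 60 mm, about 0.6 kg. At the start it stands in the medium pan with the narrow liner standing inside its bore. Origin: centre of its underside; z up along the tube.
- liner_medium: Medium open steel cylinder liner (a plain straight tube, no bottom, two thin black rings round its foot), standing upright; outside diameter 52 mm, bore 42 mm, height 80 mm, about 0.35 kg. At the start it stands in the large pan. Origin: centre of its underside; z up along the tube.
- liner_narrow: Narrow, tall open steel cylinder liner (a plain straight tube, no bottom, two thin black rings round its foot), standing upright; outside diameter 40 mm, bore 32 mm, height 110 mm, about 0.25 kg. At the start it stands in the bore of the wide liner (2 mm play all round, same floor), its upper 50 mm standing out. Origin: centre of its underside; z up along the tube.
- pan_large: Fixed. Round shallow dark steel drip pan, rim 8 mm high, floor 3 mm thick; inside diameter 94 mm, outside 98 mm. Origin: centre of its underside, on the bench. It is the home of the wide liner. At the start the medium liner stands in it.
- pan_medium: Fixed. Round shallow dark steel drip pan, rim 8 mm high, floor 3 mm thick; inside diameter 76 mm, outside 80 mm. Origin: centre of its underside, on the bench. It is the home of the medium liner. At the start the wide liner (with the narrow one in it) stands in it.
- pan_small: Fixed. Round shallow dark steel drip pan, rim 8 mm high, floor 3 mm thick; inside diameter 60 mm, outside 64 mm. Origin: centre of its underside, on the bench. It is the home of the narrow liner. Empty at the start.
- mat: Fixed. Flat square black rubber mat, 100 x 100 mm, 4 mm thick, empty: a free spot to park a liner. Origin: centre of its underside, on the bench.
- wrench: Bystander: a loose steel wrench lying flat beyond the pans, roughly across. Origin: under its middle, on the bench; x along its length. Leave it alone.
- hammer: Bystander: a loose hammer lying on the bench to the right of the pans, head away from the robot. Origin: on the bench under it; x along its length, towards the head. Leave it alone.
- oil_bottle: Bystander: a loose white plastic bottle, diameter 66 mm, 190 mm tall with its black cap, standing to the left of the pans. Origin: centre of its underside. Leave it alone.

How it is judged:
By the outcome, as a careful person would: the job done as asked, in the order asked, and still so for the second after the job is handed in, with the robot touching nothing.
It also fails if it takes over 104 s, if anything falls off the work surface, if the arm or the gripper's body presses on something with over 40 N, if the wrist force passes 120 N, or if a joint passes its speed limit or range.

### The arm

A 6-joint arm with a two-finger parallel gripper is mounted at the origin on the work surface. World frame = base frame: x ahead of the robot, y to its left, z up, the work surface at z = 0. Lengths are in mm, angles in rad, forces in N, time in s.
With the tool pointing down it reaches from about 350 to 875 mm from the base axis. Payload 4.2 kg.
Tool frame: the origin (TCP) lies between the finger pads; the fingertips stand 25 mm ahead of it and the grasp point (between the pads) lies 6 mm ahead of it; z points along the fingers, y is the line along which they close (so a half turn about z gives the same grasp; the last joint's range is limited). The gripper opens to 85 mm and grips with 20 to 120 N. Pads are 22 mm wide; open, the fingers measure 114 mm over their backs; the gripper's body (76 mm by 85 mm) begins 54 mm behind the grasp point. The pads swing forward as they close: fully open they stand 13 mm farther back than shut.
Start: joints at [-1.035, 0.385, 0.008, 0, -1.194, -0.259], TCP at [170.816, -601.183, 223.312] pointing down, gripper open.
Joint ranges: [-3.14, 3.14], [-1.21, 2.06], [-1.07, 1.41], [-3.16, 2.05], [-2.99, -0.16], [-3.1, 3.1]. Speed limits (rad/s): [2.79, 2.79, 3.14, 3.14, 3.14, 3.14].

### API

Orientations are given as a unit quaternion [x, y, z, w].
In Python, from bench import arm gives the robot as it stands.
- The arm moves only by the shell command python3 -m pendant 'ROWS'. ROWS is JSON, a list of rows, each a list of 7 numbers: the shift along the tool's x, y, z in m, then the turn, a rotation vector about the tool's x, y, z in degrees, then the finger opening in m, from 0 to 0.0854. In form: [[x, y, z, wx, wy, wz, fingers], ...]. A call has 1 to 12 rows; each row shifts and turns the commanded pose from where the row before left it, along the tool's axes as they then stand; what a row does not reach is not made up. A row lasts 1/10 s, in which the tool goes at most 50 mm and 8.59 degrees, less where a joint would pass 70% of its speed; a pose out of reach is approached as far as the arm can. A call is refused whole if a number of a shift passes 0.05 or a number of a turn 8.59, either way. A call with a gripper value outside its range is refused whole. The fingers move at their own pace and stop on an object; the grip force is fixed at half the most. Time passes only in rows, so rows that do not move let the fingers close. It gives the time, the measured TCP pose, the force, the opening and the grip force at its end, in the units of the state.
- arm.read_state(): the state, without advancing time (a new reading comes with each control period).
- arm.get_image(name): name is "side" or "top"; returns a dict with "image" (480x640x3 uint8, red, green, blue), "fx", "fy", "cx", "cy" (pixels), "xyz" and "rotation" of the camera in the world. Camera axes: x right, y down, z forward; pixel columns grow to the right and rows downward; lengths in mm; the calibration is good to about 2 mm. A picture is of the moment at which its call begins. There is no depth.
- arm.job_done(): hands the job in; it is judged then, once.
The state is a dict: "clock": time; "joints": joint angles; "joint_vel": joint speeds; "joint_efforts": joint torques, N m; "position": TCP position; "ee_rot": TCP orientation; "contact_force": force on the tool from outside, world axes, zero at the start; "wrist_torque": the same for the moment, N m; "gripper_width": finger opening in mm; "grasp_force": force on a finger pad.
Only numpy, scipy, OpenCV 4.12 (cv2) and the standard library are available. Lean on these libraries where they do the work, as an engineer would, in place of code of your own. Each camera call takes 0.05 s, during which the arm holds its last target. There are 200 camera calls.

## Working session

There is one attempt and no reset: what is moved stays moved. The work goes in short steps, Python scripts to look and compute and a shell command to move; the robot and the scene stay as the last step left them, time stands still between calls to the robot, and variables do not carry over. Pictures are saved under pics/ and viewed, at most 16 in all, crops included, and the job is handed in when it is done.

```bash
mkdir -p pics
cat > h.py <<'E'
import numpy as np,cv2
from bench import arm
from scipy.spatial.transform import Rotation as R
def shot(n,f=None):
    d=arm.get_image(n)
    if f: cv2.imwrite('pics/'+f,d['image'][:,:,::-1])
    return d
def ray(d,u,v):
    r=np.array(d['rotation'],float)
    r=r if r.shape==(3,3) else R.from_quat(r).as_matrix()
    return np.array(d['xyz'],float), r@np.array([(u-d['cx'])/d['fx'],(v-d['cy'])/d['fy'],1])
def plane(d,u,v,z):
    c,k=ray(d,u,v); return c+k*(z-c[2])/k[2]
def proj(d,p):
    r=np.array(d['rotation'],float)
    r=r if r.shape==(3,3) else R.from_quat(r).as_matrix()
    q=r.T@(np.array(p,float)-d['xyz']); return d['fx']*q[0]/q[2]+d['cx'],d['fy']*q[1]/q[2]+d['cy']
E
python3 - <<'E'
from h import *
for n in('top','side'):
    d=shot(n,n+'0.png'); print(n,{k:d[k] for k in d if k!='image'})
print(arm.read_state())
E
```

```text
top {'fx': 501.7412892256404, 'fy': 501.7412892256404, 'cx': 320.3462622437864, 'cy': 238.5285270641788, 'xyz': array([4.75739948e+02, 2.88660169e-01, 1.30335576e+03]), 'rotation': array([ 0.7145742 , -0.69694055,  0.04749411, -0.03744188])}
side {'fx': 449.09441787781367, 'fy': 449.09441787781367, 'cx': 317.83436447718594, 'cy': 239.9016283994531, 'xyz': array([ 481.82283199, -854.85710694,  607.49020599]), 'rotation': array([ 0.87473654, -0.08570257,  0.03621115, -0.47558365])}
{'clock': 0.1, 'joints': array([-1.03537825e+00,  3.85467249e-01,  6.78616942e-03, -4.03720672e-04,
       -1.19398530e+00, -2.58596892e-01]), 'joint_vel': array([ 0.00026164, -0.00308297,  0.00463677,  0.00180129, -0.00085596,
        0.00162045]), 'joint_efforts': array([-7.64859578e-04, -3.93319023e+01,  1.88929349e+01,  4.19788420e+00,
       -2.55266583e-03,  1.01421676e-05]), 'position': array([ 170.67978444, -600.70346394,  222.35237833]), 'ee_rot': array([-1.37895279e-01,  9.90446355e-01,  9.34851222e-04, -1.88502320e-04]), 'contact_force': array([-0.52549874, -0.31076122,  0.30053719]), 'wrist_torque': array([ 0.05484454,  0.04832859, -0.03802418]), 'grasp_force': 0.0, 'gripper_width': 85.4947808639}
```

View pics/top0.png

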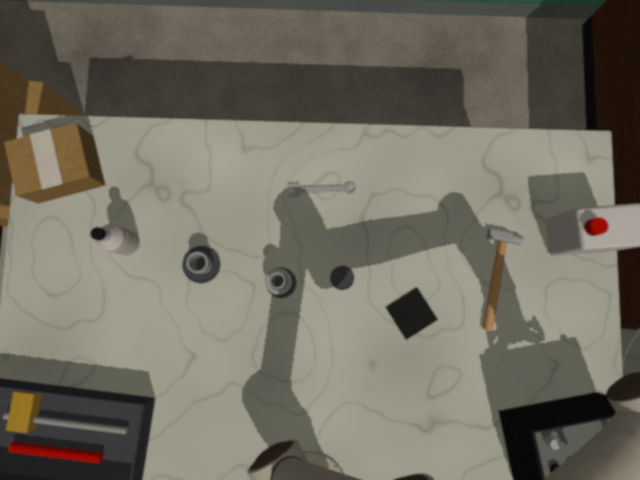

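View pics/side0.png

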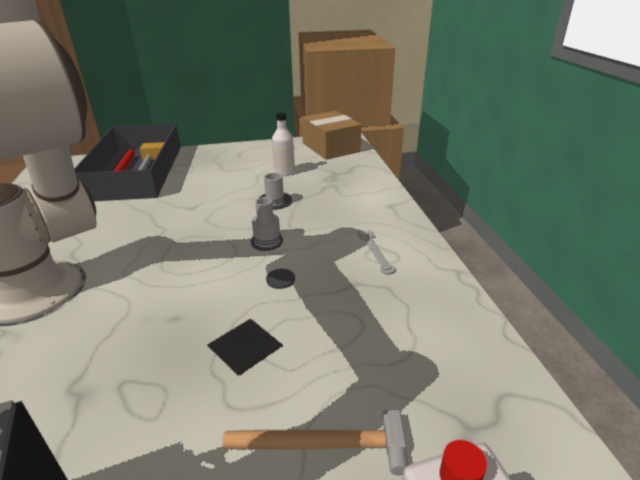

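Run:
```python
from h import *
d=shot('top'); s=shot('side')
c1=cv2.resize(d['image'][225:345,165:445],None,fx=2.85,fy=2.85,interpolation=cv2.INTER_CUBIC)
c2=cv2.resize(s['image'][160:380,200:340],None,fx=2.5,fy=2.5,interpolation=cv2.INTER_CUBIC)
cv2.imwrite('pics/c1.png',c1[:,:,::-1])
for nm,im,z,roi,dd in(('top',d,0,(225,345,165,445),d),('side',s,0,(180,380,190,310),s)):
    g=cv2.cvtColor(im['image'],cv2.COLOR_RGB2GRAY); a,b,c,e=roi
    for th in (60,):
        m=np.zeros_like(g); m[a:b,c:e]=(g[a:b,c:e]<th)*255
        cs,_=cv2.findContours(m,cv2.RETR_EXTERNAL,cv2.CHAIN_APPROX_NONE)
        for q in cs:
            if cv2.contourArea(q)<60: continue
            (u,v),wh,an=cv2.fitEllipse(q)
            p=np.array([plane(dd,*x,8)[:2] for x in q[:,0].astype(float)])
            (x,y),w2,_=cv2.fitEllipse(p.astype(np.float32))
            print(nm,'px',round(u),round(v),np.round(wh),'world z8',round(x,1),round(y,1),np.round(w2,1),'circ',np.round(cv2.minEnclosingCircle(p.astype(np.float32))[1],1))
```

```text
top px 411 313 [41. 43.] world z8 446.8 -253.4 [106.7 109.5] circ 63.2
top px 277 281 [ 8. 10.] world z8 520.8 91.4 [21.9 25.8] circ 13.2
top px 279 281 [29. 31.] world z8 518.7 88.1 [73.8 80.3] circ 37.8
top px 340 277 [20. 22.] world z8 534.9 -70.1 [50.4 55.7] circ 29.7
top px 198 263 [10. 14.] world z8 559.9 296.7 [25.4 35.9] circ 17.8
top px 200 264 [30. 33.] world z8 559.3 291.6 [76.3 85.7] circ 46.2
side px 244 346 [44. 63.] world z8 447.2 -261.1 [109.1 113.2] circ 66.3
side px 282 277 [16. 25.] world z8 538.0 -74.1 [49.  63.8] circ 32.7
side px 266 241 [16. 30.] world z8 517.5 78.4 [72.3 74.9] circ 40.0
side px 285 201 [ 9. 16.] world z8 586.9 274.6 [32.9 73.9] circ 39.9
```

View pics/c1.png

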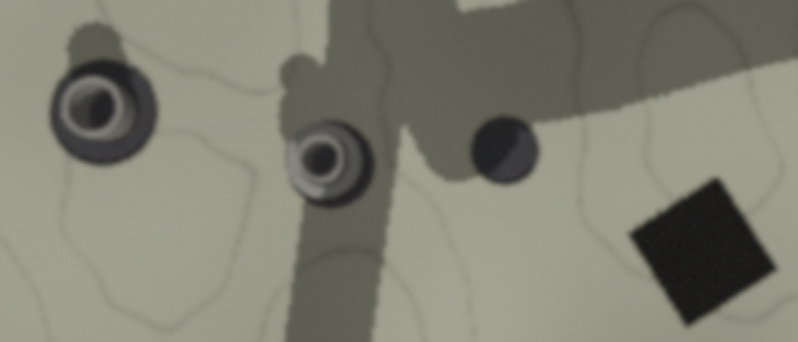

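Run:
```python
from h import *
d=shot('top'); s=shot('side')
for n,x,y,z in(('psmall',505.5,150,8),('pmed',330,164,8),('plarge',104,112,8),('narrow',321,158,113),('wide',323,161,63),('medium',93,107,83),('mat',703,252,4)):
    p=plane(d,(x+.5)/2.85-.5+165,(y+.5)/2.85-.5+225,z); print(n,p.round(1),'side px',np.round(proj(s,p),1))
c2=cv2.resize(s['image'][160:300,225:325],None,fx=4.2,fy=4.2,interpolation=cv2.INTER_CUBIC)
cv2.imwrite('pics/c2.png',c2[:,:,::-1])
```

```text
psmall [533.2 -74.6   8. ] side px [280. 277.]
pmed [516.7  83.5   8. ] side px [265.9 239.2]
plarge [558.5 289.    8. ] side px [274.2 199.3]
narrow [518.1  84.4 113. ] side px [262.9 201.3]
wide [517.4  86.1  63. ] side px [264.3 219.4]
medium [557.7 281.8  83. ] side px [272.2 176.3]
mat [ 446.  -254.8    4. ] side px [243.9 344.2]
```

View pics/c2.png

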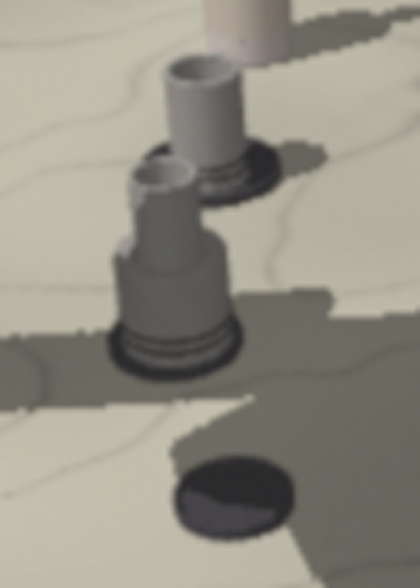

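```bash
python3 -m pendant '[[0,0,0,0,0,7.92,0.085],[0,0,0,0,0,7.92,0.085],[-0.01,0.02,0,0,0,0,0.085],[-0.02,0.04,0,0,0,0,0.085],[-0.02,0.04,0,0,0,0,0.085],[-0.02,0.04,0,0,0,0,0.085],[-0.02,0.04,0,0,0,0,0.085],[-0.02,0.04,0,0,0,0,0.085],[-0.02,0.04,0,0,0,0,0.085],[-0.02,0.04,0,0,0,0,0.085],[-0.02,0.04,0,0,0,0,0.085],[-0.01,0.02,0,0,0,0,0.085]]'
```

```text
clock: 1.5
position: [351.5, -238.8, 223.7]
ee_rot: [-0.002, 1.0, 0.0, 0.001]
contact_force: [0.1, -1.4, 0.5]
gripper_width: 84.7
grasp_force: 0.0
```

```bash
python3 -m pendant '[[-0.01,0.02,0,0,0,0,0.085],[-0.02,0.04,0,0,0,0,0.085],[-0.02,0.04,0,0,0,0,0.085],[-0.02,0.04,0,0,0,0,0.085],[-0.022,0.04,0,0,0,0,0.085],[-0.022,0.04,0,0,0,0,0.085],[-0.02,0.04,0,0,0,0,0.085],[-0.02,0.035,0,0,0,0,0.085],[-0.012,0.025,0,0,0,0,0.085],[0,0,0,0,0,0,0.085],[0,0,0,0,0,0,0.085]]'
python3 - <<'E'
from h import *
st=arm.read_state();print(st['position'])
d=shot('top'); s=shot('side')
a=cv2.resize(d['image'][200:330,180:380],(400,260)); b=cv2.resize(s['image'][100:300,180:380],(400,400))
o=np.zeros((400,800,3),np.uint8);o[:260,:400]=a;o[:,400:]=b
cv2.imwrite('pics/m1.png',o[:,:,::-1])
E
```

```text
clock: 2.6
position: [516.3, 79.2, 222.9]
ee_rot: [-0.001, 1.0, -0.0, -0.001]
contact_force: [-0.2, -0.6, -0.4]
gripper_width: 85.1
grasp_force: 0.0
[516.31623111  79.20838954 222.90679513]
```

View pics/m1.png

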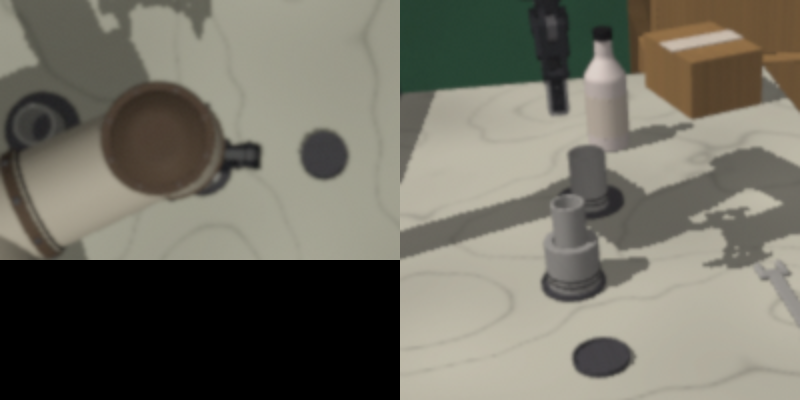

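```bash
python3 -m pendant '[[-0.003,0.005,0.01,0,0,0,0.085],[0,0,0.02,0,0,0,0.085],[0,0,0.02,0,0,0,0.085],[0,0,0.02,0,0,0,0.085],[0,0,0.02,0,0,0,0.085],[0,0,0.02,0,0,0,0.085],[0,0,0.01,0,0,0,0.085],[0,0,0.007,0,0,0,0.085],[0,0,0,0,0,0,0.085],[0,0,0,0,0,0,0.085]]'
python3 - <<'E'
from h import *
s=shot('side')
cv2.imwrite('pics/m2.png',cv2.resize(s['image'][140:290,200:350],(600,600),interpolation=cv2.INTER_CUBIC)[:,:,::-1])
E
```

```text
clock: 3.7
position: [520.1, 84.0, 96.9]
ee_rot: [-0.0, 1.0, 0.0, 0.001]
contact_force: [0.0, -0.1, -0.3]
gripper_width: 85.1
grasp_force: 0.0
```

View pics/m2.png

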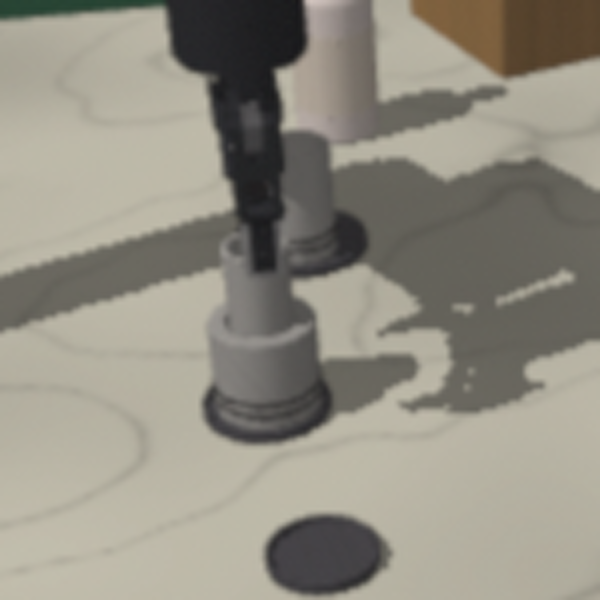

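The open finger straddles the narrow liner (finger at about px (265,200), liner axis (264,213)), clear of the wide one's rim. Close.

```bash
python3 -m pendant '[[0,0,0,0,0,0,0.06],[0,0,0,0,0,0,0.05],[0,0,0,0,0,0,0.045],[0,0,0,0,0,0,0.04],[0,0,0,0,0,0,0.03],[0,0,0,0,0,0,0.03],[0,0,0,0,0,0,0.03],[0,0,0,0,0,0,0.03]]'
```

```text
clock: 4.55
position: [520.3, 84.2, 97.2]
ee_rot: [-0.0, 1.0, 0.0, 0.001]
contact_force: [-0.5, 0.1, 5.6]
gripper_width: 36.5
grasp_force: 59.5
```

```bash
python3 -m pendant '[[0,0,-0.003,0,0,0,0.03],[0,0,-0.006,0,0,0,0.03],[0,0,-0.01,0,0,0,0.03],[0,0,-0.01,0,0,0,0.03],[0,0,-0.01,0,0,0,0.03],[0,0,0,0,0,0,0.03]]'
python3 - <<'E'
from h import *
s=shot('side')
cv2.imwrite('pics/m3.png',cv2.resize(s['image'][120:270,200:350],(600,600),interpolation=cv2.INTER_CUBIC)[:,:,::-1])
E
```

```text
clock: 5.15
position: [520.8, 84.4, 137.4]
ee_rot: [-0.0, 1.0, 0.001, 0.002]
contact_force: [0.1, -1.1, -2.5]
gripper_width: 36.8
grasp_force: 60.5
```

View pics/m3.png

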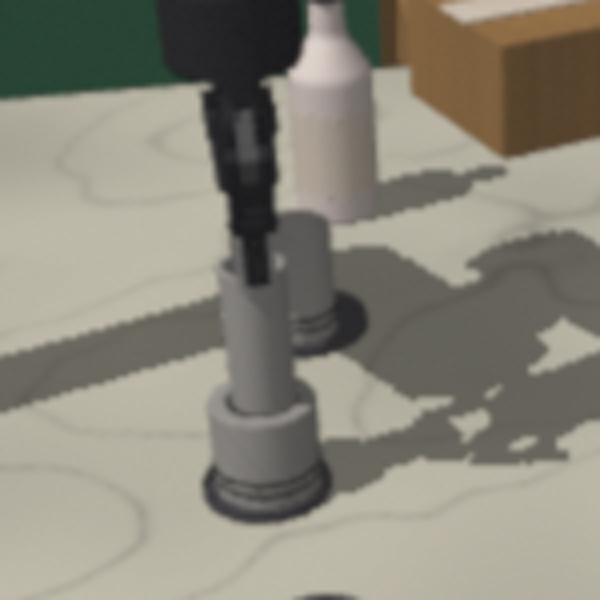

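Only the narrow liner is rising, the wide one stays in its pan. Continue up and across.

```bash
python3 -m pendant '[[0,0,-0.01,0,0,0,0.03],[0,0,-0.015,0,0,0,0.03],[0,0,-0.015,0,0,0,0.03],[0,0,-0.015,0,0,0,0.03],[0,0,0,0,0,0,0.03],[-0.003,-0.01,0,0,0,0,0.03],[-0.004,-0.04,0,0,0,0,0.03],[-0.003,-0.04,0,0,0,0,0.03],[-0.003,-0.04,0,0,0,0,0.03],[0,-0.03,0,0,0,0,0.03],[0,0,0,0,0,0,0.03],[0,0,0,0,0,0,0.03]]'
```

```text
clock: 6.4
position: [531.8, -77.3, 189.0]
ee_rot: [0.001, 1.0, -0.0, -0.001]
contact_force: [0.2, 0.2, -2.8]
gripper_width: 36.0
grasp_force: 61.0
```

```bash
python3 -m pendant '[[-0.002,0.002,0.01,0,0,0,0.03],[0,0,0.02,0,0,0,0.03],[0,0,0.02,0,0,0,0.03],[0,0,0.015,0,0,0,0.03],[0,0,0.01,0,0,0,0.03],[0,0,0,0,0,0,0.03],[0,0,0,0,0,0,0.03]]'
python3 - <<'E'
from h import *
s=shot('side')
cv2.imwrite('pics/m4.png',cv2.resize(s['image'][170:320,210:360],(600,600),interpolation=cv2.INTER_CUBIC)[:,:,::-1])
E
```

```text
clock: 7.1
position: [535.1, -73.6, 115.4]
ee_rot: [-0.001, 1.0, -0.0, 0.0]
contact_force: [-0.0, 0.5, -1.7]
gripper_width: 36.4
grasp_force: 61.0
```

View pics/m4.png

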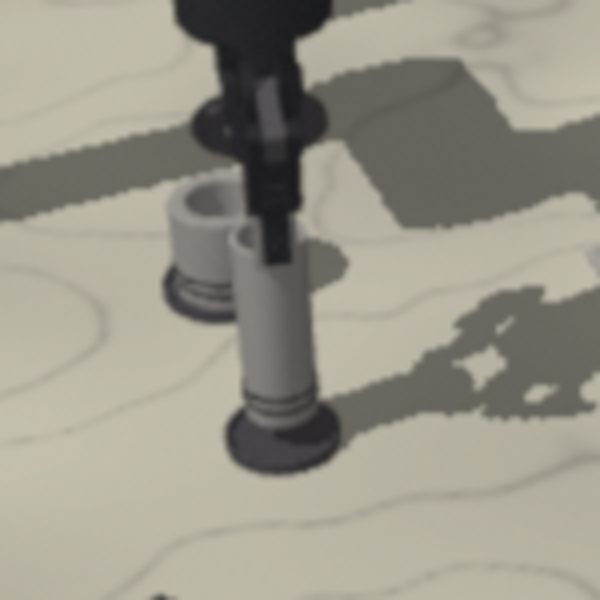

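```bash
python3 -m pendant '[[0,0,0.008,0,0,0,0.03],[0,0,0.005,0,0,0,0.03],[0,0,0.003,0,0,0,0.03],[0,0,0,0,0,0,0.03],[0,0,0.001,0,0,0,0.03],[0,0,0,0,0,0,0.03],[0,0,0,0,0,0,0.03]]'
```

```text
clock: 7.85
position: [534.8, -74.1, 98.5]
ee_rot: [-0.0, 1.0, 0.0, 0.0]
contact_force: [0.6, -0.1, -3.2]
gripper_width: 36.7
grasp_force: 61.0
```

```bash
python3 -m pendant '[[0,0,0.001,0,0,0,0.03],[0,0,0.001,0,0,0,0.03],[0,0,0,0,0,0,0.03],[0,0,0,0,0,0,0.03]]'
```

```text
clock: 8.25
position: [535.4, -74.0, 97.2]
ee_rot: [-0.0, 1.0, -0.0, 0.001]
contact_force: [1.1, 1.3, 3.3]
gripper_width: 36.5
grasp_force: 61.7
```

```bash
python3 -m pendant '[[0,0,0,0,0,0,0.04],[0,0,0,0,0,0,0.05],[0,0,0,0,0,0,0.065],[0,0,0,0,0,0,0.085],[0,0,0,0,0,0,0.085],[0,0,-0.01,0,0,0,0.085],[0,0,-0.02,0,0,0,0.085],[0,0,-0.03,0,0,0,0.085],[0,0,-0.03,0,0,0,0.085],[0,0,-0.02,0,0,0,0.085],[0.004,0.01,0,0,0,0,0.085],[0.004,0.03,0,0,0,0,0.085]]'
python3 -m pendant '[[0.004,0.04,0,0,0,0,0.085],[0.004,0.04,0,0,0,0,0.085],[0.001,0.03,0,0,0,0,0.085],[0,0.009,0,0,0,0,0.085],[0,0,0,0,0,0,0.085],[0,0,0,0,0,0,0.085]]'
python3 - <<'E'
from h import *
s=shot('side');d=shot('top')
a=cv2.resize(d['image'][220:340,270:370],(400,480),interpolation=cv2.INTER_CUBIC); b=cv2.resize(s['image'][190:310,220:320],(400,480),interpolation=cv2.INTER_CUBIC)
cv2.imwrite('pics/m5.png',np.hstack([a,b])[:,:,::-1])
E
```

```text
clock: 9.45
position: [526.3, -34.6, 207.0]
ee_rot: [0.002, 1.0, 0.0, 0.001]
contact_force: [-0.5, 0.5, -2.4]
gripper_width: 85.0
grasp_force: 0.0
clock: 10.05
position: [517.2, 84.4, 206.0]
ee_rot: [-0.0, 1.0, -0.0, -0.0]
contact_force: [0.3, 0.4, 1.1]
gripper_width: 85.2
grasp_force: 0.0
```

View pics/m5.png

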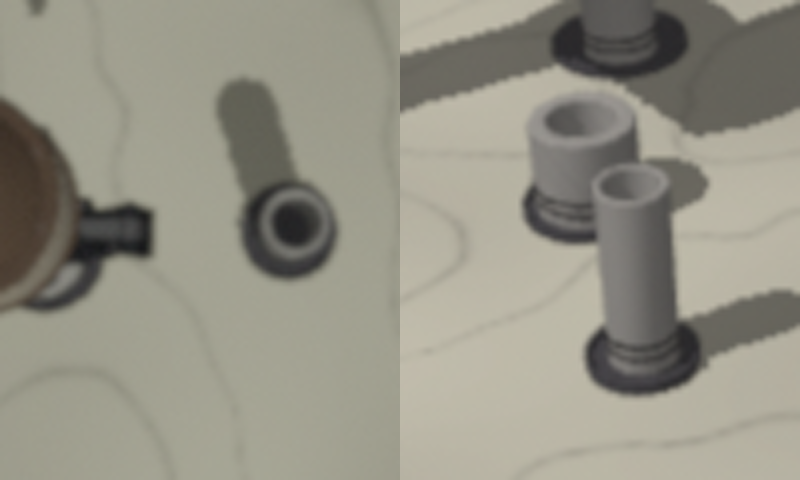

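Narrow liner stands upright, centred in the small pan. Wide liner's top ring centre is at side px ≈ (265.1,219.9).

Run:
```python
from h import *
s=shot('side'); print(plane(s,265.1,219.9,63), plane(s,280.6,278.2,8), plane(s,273.3,176.4,83))
```

```text
[519.11011835  83.44460221  63.        ] [534.01731368 -79.2652533    8.        ] [560.55386723 280.6633302   83.        ]
```

```bash
python3 -m pendant '[[-0.002,0,0.01,0,0,0,0.085],[0,0,0.03,0,0,0,0.085],[0,0,0.03,0,0,0,0.085],[0,0,0.03,0,0,0,0.085],[0,0,0.015,0,0,0,0.085],[0,0,0.01,0,0,0,0.085],[0,0,0,0,0,0,0.085],[0,0,0.01,0,0,0,0.085],[0,0,0.01,0,0,0,0.085],[0,0,0.01,0,0,0,0.085],[0,0,0.009,0,0,0,0.085],[0,0,0,0,0,0,0.085]]'
```

```text
clock: 11.4
position: [518.6, 84.5, 40.8]
ee_rot: [-0.0, 1.0, -0.001, -0.001]
contact_force: [-0.6, -0.8, -0.2]
gripper_width: 85.0
grasp_force: 0.0
```

```bash
python3 -m pendant '[[0,0,0,0,0,0,0.075],[0,0,0,0,0,0,0.07],[0,0,0,0,0,0,0.065],[0,0,0,0,0,0,0.055],[0,0,0,0,0,0,0.055],[0,0,0,0,0,0,0.055],[0,0,0,0,0,0,0.055],[0,0,-0.003,0,0,0,0.055],[0,0,-0.007,0,0,0,0.055],[0,0,-0.01,0,0,0,0.055],[0,0,0,0,0,0,0.055]]'
```

```text
clock: 12.5
position: [520.3, 85.1, 63.4]
ee_rot: [-0.0, 1.0, 0.0, 0.001]
contact_force: [0.0, -0.2, -6.4]
gripper_width: 62.1
grasp_force: 67.2
```

```bash
python3 -m pendant '[[0,0,-0.015,0,0,0,0.055],[0,0,-0.03,0,0,0,0.055],[0,0,-0.03,0,0,0,0.055],[0,0,-0.03,0,0,0,0.055],[0,0,-0.015,0,0,0,0.055],[0,0,0,0,0,0,0.055],[0.003,-0.015,0,0,0,0,0.055],[0.006,-0.03,0,0,0,0,0.055],[0.008,-0.04,0,0,0,0,0.055],[0.008,-0.04,0,0,0,0,0.055],[0.008,-0.04,0,0,0,0,0.055],[0.008,-0.04,0,0,0,0,0.055]]'
python3 -m pendant '[[0.008,-0.04,0,0,0,0,0.055],[0.008,-0.04,0,0,0,0,0.055],[0.008,-0.03,0,0,0,0,0.055],[0.006,-0.02,0,0,0,0,0.055],[0.003,-0.005,0,0,0,0,0.055],[0,0,0.01,0,0,0,0.055],[0,0,0.025,0,0,0,0.055],[0,0,0.025,0,0,0,0.055],[0,0,0.025,0,0,0,0.055],[0,0,0.015,0,0,0,0.055],[0,0,0,0,0,0,0.055],[0,0,0,0,0,0,0.055]]'
```

```text
clock: 13.7
position: [476.2, -121.9, 180.3]
ee_rot: [0.0, 1.0, 0.0, -0.002]
contact_force: [0.8, 0.1, -7.1]
gripper_width: 61.9
grasp_force: 68.6
clock: 14.9
position: [445.8, -254.5, 81.9]
ee_rot: [-0.001, 1.0, -0.0, -0.001]
contact_force: [1.2, -0.0, -6.9]
gripper_width: 61.9
grasp_force: 68.7
```

```bash
python3 -m pendant '[[0,0,0.01,0,0,0,0.055],[0,0,0.01,0,0,0,0.055],[0,0,0.01,0,0,0,0.055],[0,0,0.005,0,0,0,0.055],[0,0,0.002,0,0,0,0.055],[0,0,0.001,0,0,0,0.055],[0,0,0,0,0,0,0.055],[0,0,0,0,0,0,0.055]]'
```

```text
clock: 15.7
position: [444.8, -255.0, 45.3]
ee_rot: [-0.0, 1.0, 0.0, -0.001]
contact_force: [-4.7, 1.5, 3.4]
gripper_width: 62.1
grasp_force: 69.8
```

Run:
```python
from h import *
s=shot('side')
cv2.imwrite('pics/m6.png',cv2.resize(s['image'][250:400,170:320],(600,600),interpolation=cv2.INTER_CUBIC)[:,:,::-1])
```

```text
(no output)
```

View pics/m6.png

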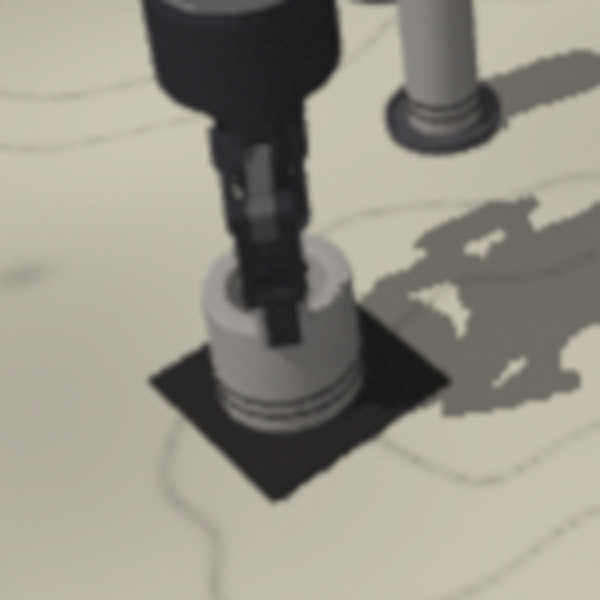

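The wide liner is over the mat, pitched a little in the grip, one edge touching (foot about px (243,350)). I'll ease down a little to level it, then release.

```bash
python3 -m pendant '[[0,0,0.001,0,0,0,0.055],[0,0,0.001,0,0,0,0.055],[0,0,0,0,0,0,0.055]]'
```

```text
clock: 16.05
position: [444.6, -255.1, 45.1]
ee_rot: [-0.0, 1.0, -0.0, -0.001]
contact_force: [-8.8, 4.2, 17.1]
gripper_width: 62.2
grasp_force: 71.4
```

```bash
python3 -m pendant '[[0,0,0,0,0,0,0.064],[0,0,0,0,0,0,0.066],[0,0,0,0,0,0,0.07],[0,0,0,0,0,0,0.078],[0,0,0,0,0,0,0.085],[0,0,0,0,0,0,0.085],[0,0,-0.01,0,0,0,0.085],[0,0,-0.02,0,0,0,0.085],[0,0,-0.03,0,0,0,0.085],[0,0,-0.04,0,0,0,0.085],[0,0,-0.04,0,0,0,0.085],[0,0,-0.02,0,0,0,0.085]]'
```

```text
clock: 17.25
position: [447.3, -255.8, 207.1]
ee_rot: [-0.001, 1.0, -0.001, 0.003]
contact_force: [1.3, -0.2, -0.2]
gripper_width: 84.9
grasp_force: 0.0
```

```bash
python3 -m pendant '[[-0.004,0.02,0,0,0,0,0.085],[-0.008,0.04,0,0,0,0,0.085],[-0.009,0.043,0,0,0,0,0.085],[-0.009,0.043,0,0,0,0,0.085],[-0.009,0.043,0,0,0,0,0.085],[-0.009,0.043,0,0,0,0,0.085],[-0.009,0.043,0,0,0,0,0.085],[-0.009,0.043,0,0,0,0,0.085],[-0.009,0.043,0,0,0,0,0.085],[-0.009,0.043,0,0,0,0,0.085],[-0.009,0.043,0,0,0,0,0.085],[-0.008,0.03,0,0,0,0,0.085]]'
python3 -m pendant '[[-0.006,0.03,0,0,0,0,0.085],[-0.004,0.02,0,0,0,0,0.085],[-0.002,0.01,0,0,0,0,0.085],[0,0,0,0,0,0,0.085],[0,0,0,0,0,0,0.085]]'
python3 - <<'E'
from h import *
d=shot('top');s=shot('side')
for n,im,(a,b,c,e) in(('top',d,(280,345,380,445)),('side',s,(300,390,190,300))):
    g=cv2.cvtColor(im['image'],cv2.COLOR_RGB2GRAY)
a=cv2.resize(d['image'][260:360,350:450],(400,400),interpolation=cv2.INTER_CUBIC); b=cv2.resize(s['image'][290:390,190:290],(400,400),interpolation=cv2.INTER_CUBIC)
cv2.imwrite('pics/m7.png',np.hstack([a,b])[:,:,::-1])
E
```

```text
clock: 18.45
position: [546.8, 224.7, 203.1]
ee_rot: [-0.001, 1.0, 0.0, 0.001]
contact_force: [-0.3, -0.4, 0.8]
gripper_width: 84.8
grasp_force: 0.0
clock: 18.95
position: [558.2, 281.2, 202.5]
ee_rot: [-0.0, 1.0, -0.0, -0.0]
contact_force: [-0.0, 0.8, -0.1]
gripper_width: 85.1
grasp_force: 0.0
```

View pics/m7.png

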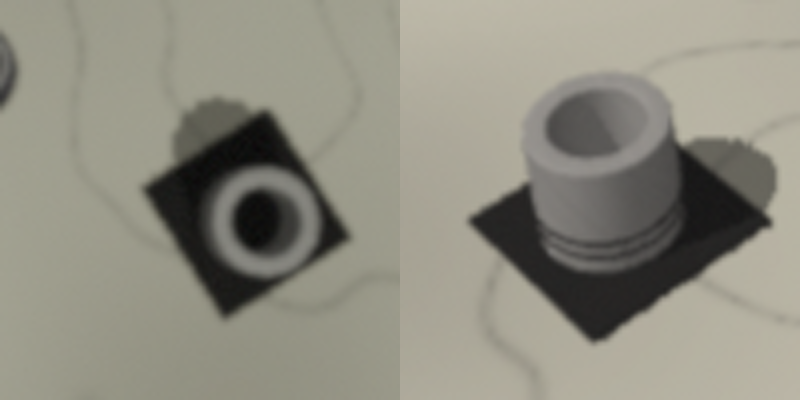

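Wide liner stands upright on the mat. Now the medium one.

```bash
python3 - <<'E'
from h import *
d=shot('top');s=shot('side')
print(plane(d,416.1,314.9,64),plane(s,239,320.5,64))
E
python3 -m pendant '[[-0.002,0,0.01,0,0,0,0.085],[0,0,0.03,0,0,0,0.085],[0,0,0.03,0,0,0,0.085],[0,0,0.03,0,0,0,0.085],[0,0,0.02,0,0,0,0.085],[0,0,0.012,0,0,0,0.085],[0,0,0.008,0,0,0,0.085],[0,0,0.002,0,0,0,0.085],[0,0,0,0,0,0,0.085],[0,0,0,0,0,0,0.085]]'
```

```text
[ 443.25984386 -254.70373319   64.        ] [ 443.85515903 -256.20062644   64.        ]
clock: 20.15
position: [561.2, 282.4, 61.5]
ee_rot: [-0.0, 1.0, 0.001, 0.001]
contact_force: [-0.8, 0.0, 0.3]
gripper_width: 85.1
grasp_force: 0.0
```

```bash
python3 -m pendant '[[0,0,0,0,0,0,0.07],[0,0,0,0,0,0,0.06],[0,0,0,0,0,0,0.055],[0,0,0,0,0,0,0.05],[0,0,0,0,0,0,0.042],[0,0,0,0,0,0,0.042],[0,0,0,0,0,0,0.042],[0,0,0,0,0,0,0.042],[0,0,-0.003,0,0,0,0.042],[0,0,-0.007,0,0,0,0.042],[0,0,-0.01,0,0,0,0.042],[0,0,0,0,0,0,0.042]]'
```

```text
clock: 21.35
position: [561.4, 282.4, 81.8]
ee_rot: [-0.0, 1.0, 0.001, 0.001]
contact_force: [0.5, 0.5, -3.1]
gripper_width: 49.3
grasp_force: 62.5
```

```bash
python3 -m pendant '[[0,0,-0.015,0,0,0,0.042],[0,0,-0.015,0,0,0,0.042],[0.003,-0.015,0,0,0,0,0.042],[0.007,-0.03,0,0,0,0,0.042],[0.008,-0.04,0,0,0,0,0.042],[0.008,-0.04,0,0,0,0,0.042],[0.008,-0.04,0,0,0,0,0.042],[0.006,-0.025,0,0,0,0,0.042],[0.003,-0.008,0,0,0,0,0.042],[0,0,0.01,0,0,0,0.042],[0,0,0.015,0,0,0,0.042],[0,0,0,0,0,0,0.042]]'
python3 - <<'E'
from h import *
s=shot('side');print(arm.read_state()['position'])
cv2.imwrite('pics/m8.png',cv2.resize(s['image'][150:300,200:350],(600,600),interpolation=cv2.INTER_CUBIC)[:,:,::-1])
E
```

```text
clock: 22.55
position: [516.0, 84.0, 82.8]
ee_rot: [-0.0, 1.0, -0.001, -0.002]
contact_force: [-0.7, 0.0, -4.0]
gripper_width: 49.3
grasp_force: 63.1
[516.90884734  84.31685806  83.82161335]
```

View pics/m8.png

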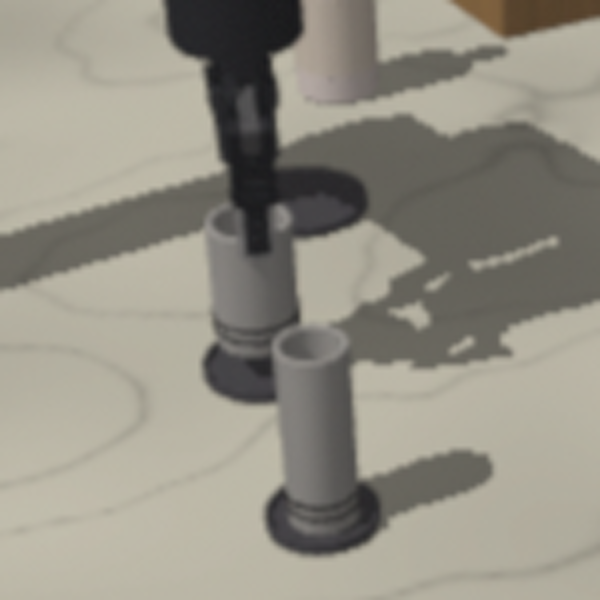

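Medium liner hangs over its pan, foot about 8 crop-px left of the pan's centre (about 4 mm). Correct and lower.

```bash
python3 -m pendant '[[-0.003,0,0.01,0,0,0,0.042],[0,0,0.008,0,0,0,0.042],[0,0,0.002,0,0,0,0.042],[0,0,0,0,0,0,0.042],[0,0,0,0,0,0,0.042]]'
```

```text
clock: 23.1
position: [520.8, 84.0, 65.4]
ee_rot: [-0.0, 1.0, 0.0, 0.0]
contact_force: [-0.9, 0.1, -2.7]
gripper_width: 49.5
grasp_force: 63.1
```

```bash
python3 -m pendant '[[0,0,0.001,0,0,0,0.042],[0,0,0.001,0,0,0,0.042],[0,0,0.001,0,0,0,0.042],[0,0,0,0,0,0,0.042]]'
```

```text
clock: 23.5
position: [520.5, 83.9, 62.3]
ee_rot: [-0.0, 1.0, -0.0, -0.0]
contact_force: [-0.1, -0.2, -2.6]
gripper_width: 49.3
grasp_force: 63.1
```

```bash
python3 -m pendant '[[0,0,0.001,0,0,0,0.042],[0,0,0.0005,0,0,0,0.042],[0,0,0,0,0,0,0.042]]'
```

```text
clock: 23.8
position: [521.1, 84.1, 61.6]
ee_rot: [-0.0, 1.0, 0.0, 0.001]
contact_force: [-1.1, 0.0, 4.0]
gripper_width: 49.5
grasp_force: 63.7
```

Contact. Release, rise and go to the wide liner at (443.5, -255.5).

```bash
python3 -m pendant '[[0,0,0,0,0,0,0.052],[0,0,0,0,0,0,0.055],[0,0,0,0,0,0,0.065],[0,0,0,0,0,0,0.085],[0,0,0,0,0,0,0.085],[0,0,0,0,0,0,0.085],[0,0,-0.01,0,0,0,0.085],[0,0,-0.02,0,0,0,0.085],[0,0,-0.04,0,0,0,0.085],[0,0,-0.04,0,0,0,0.085],[0,0,-0.03,0,0,0,0.085],[0,0,0,0,0,0,0.085]]'
python3 -m pendant '[[0.005,-0.02,0,0,0,0,0.085],[0.009,-0.04,0,0,0,0,0.085],[0.01,-0.042,0,0,0,0,0.085],[0.01,-0.042,0,0,0,0,0.085],[0.01,-0.042,0,0,0,0,0.085],[0.01,-0.042,0,0,0,0,0.085],[0.009,-0.04,0,0,0,0,0.085],[0.008,-0.036,0,0,0,0,0.085],[0.005,-0.025,0,0,0,0,0.085],[0.002,-0.01,0,0,0,0,0.085],[0,0,0,0,0,0,0.085],[0,0,0,0,0,0,0.085]]'
python3 - <<'E'
from h import *
s=shot('side');print(arm.read_state()['position'])
a=cv2.resize(s['image'][150:300,210:310],(400,600),interpolation=cv2.INTER_CUBIC)
cv2.imwrite('pics/m9.png',a[:,:,::-1])
E
```

```text
clock: 25.0
position: [523.4, 84.8, 206.9]
ee_rot: [-0.001, 1.0, 0.002, 0.006]
contact_force: [-0.0, -0.3, -0.5]
gripper_width: 85.4
grasp_force: 0.0
clock: 26.2
position: [442.7, -254.6, 200.7]
ee_rot: [-0.0, 1.0, 0.0, -0.0]
contact_force: [0.5, -0.6, 0.3]
gripper_width: 85.3
grasp_force: 0.0
[ 442.84674449 -254.26018626  200.78710636]
```

View pics/m9.png

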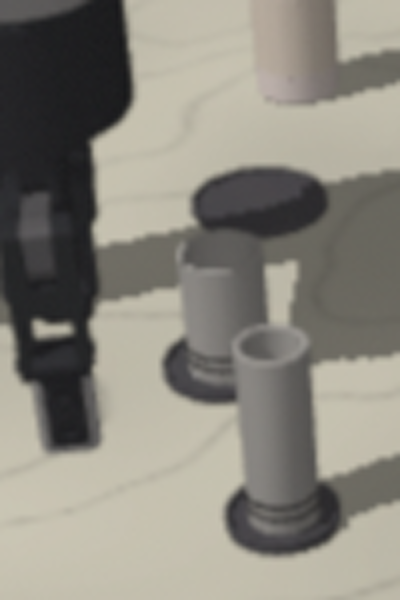

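Medium liner stands upright inside the medium pan; large pan is empty at side px (274.6,200.4), i.e. (559,288). Grasp the wide liner.

```bash
python3 -m pendant '[[-0.001,-0.001,0.01,0,0,0,0.085],[0,0,0.03,0,0,0,0.085],[0,0,0.03,0,0,0,0.085],[0,0,0.03,0,0,0,0.085],[0,0,0.02,0,0,0,0.085],[0,0,0,0,0,0,0.085],[0,0,0.01,0,0,0,0.085],[0,0,0.01,0,0,0,0.085],[0,0,0.01,0,0,0,0.085],[0,0,0.004,0,0,0,0.085],[0,0,0,0,0,0,0.085],[0,0,0,0,0,0,0.085]]'
```

```text
clock: 27.45
position: [443.9, -256.2, 47.0]
ee_rot: [-0.0, 1.0, -0.0, 0.0]
contact_force: [-0.4, -0.6, 0.5]
gripper_width: 85.3
grasp_force: 0.0
```

```bash
python3 -m pendant '[[0,0,0,0,0,0,0.075],[0,0,0,0,0,0,0.07],[0,0,0,0,0,0,0.065],[0,0,0,0,0,0,0.055],[0,0,0,0,0,0,0.055],[0,0,0,0,0,0,0.055],[0,0,0,0,0,0,0.055],[0,0,-0.003,0,0,0,0.055],[0,0,-0.007,0,0,0,0.055],[0,0,-0.01,0,0,0,0.055],[0,0,0,0,0,0,0.055]]'
```

```text
clock: 28.55
position: [444.5, -256.5, 67.9]
ee_rot: [-0.0, 1.0, -0.0, 0.001]
contact_force: [0.1, 0.2, -6.8]
gripper_width: 60.9
grasp_force: 66.6
```

```bash
python3 -m pendant '[[0,0,-0.015,0,0,0,0.055],[0,0,-0.03,0,0,0,0.055],[0,0,-0.03,0,0,0,0.055],[0,0,-0.03,0,0,0,0.055],[0,0,-0.02,0,0,0,0.055],[0,0,0,0,0,0,0.055],[-0.003,0.015,0,0,0,0,0.055],[-0.006,0.03,0,0,0,0,0.055],[-0.008,0.04,0,0,0,0,0.055],[-0.009,0.04,0,0,0,0,0.055],[-0.009,0.04,0,0,0,0,0.055],[-0.009,0.04,0,0,0,0,0.055]]'
python3 -m pendant '[[-0.008,0.04,0,0,0,0,0.055],[-0.008,0.04,0,0,0,0,0.055],[-0.008,0.04,0,0,0,0,0.055],[-0.008,0.04,0,0,0,0,0.055],[-0.008,0.04,0,0,0,0,0.055],[-0.008,0.04,0,0,0,0,0.055],[-0.008,0.035,0,0,0,0,0.055],[-0.008,0.03,0,0,0,0,0.055],[-0.004,0.02,0,0,0,0,0.055],[-0.002,0.008,0,0,0,0,0.055],[0,0,0,0,0,0,0.055],[0,0,0,0,0,0,0.055]]'
```

```text
clock: 29.75
position: [486.3, -49.6, 189.7]
ee_rot: [0.0, 1.0, 0.0, -0.002]
contact_force: [0.5, -0.3, -7.3]
gripper_width: 60.4
grasp_force: 67.9
clock: 30.95
position: [556.7, 280.7, 190.4]
ee_rot: [0.0, 1.0, -0.001, -0.001]
contact_force: [1.0, -0.3, -6.6]
gripper_width: 60.5
grasp_force: 68.0
```

```bash
python3 -m pendant '[[-0.002,0.007,0.01,0,0,0,0.055],[0,0,0.03,0,0,0,0.055],[0,0,0.03,0,0,0,0.055],[0,0,0.03,0,0,0,0.055],[0,0,0.02,0,0,0,0.055],[0,0,0.008,0,0,0,0.055],[0,0,0,0,0,0,0.055],[0,0,0,0,0,0,0.055]]'
python3 - <<'E'
from h import *
s=shot('side')
cv2.imwrite('pics/m10.png',cv2.resize(s['image'][140:260,220:340],(600,600),interpolation=cv2.INTER_CUBIC)[:,:,::-1])
E
```

```text
clock: 31.75
position: [560.5, 289.3, 65.0]
ee_rot: [-0.0, 1.0, 0.001, 0.001]
contact_force: [0.2, 1.0, -7.3]
gripper_width: 60.4
grasp_force: 68.0
```

View pics/m10.png

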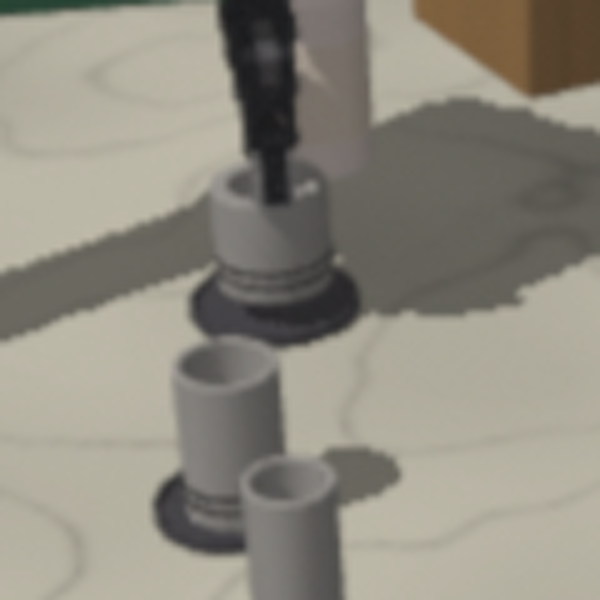

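Wide liner hangs centred (foot x≈274, pan x≈275 in the crop). Lower.

```bash
python3 -m pendant '[[0,0,0.008,0,0,0,0.055],[0,0,0.004,0,0,0,0.055],[0,0,0.002,0,0,0,0.055],[0,0,0.001,0,0,0,0.055],[0,0,0,0,0,0,0.055],[0,0,0,0,0,0,0.055]]'
```

```text
clock: 32.4
position: [559.7, 289.1, 49.0]
ee_rot: [-0.0, 1.0, 0.0, 0.0]
contact_force: [-0.5, -0.1, -8.2]
gripper_width: 60.8
grasp_force: 68.0
```

```bash
python3 -m pendant '[[0,0,0.001,0,0,0,0.055],[0,0,0.001,0,0,0,0.055],[0,0,0,0,0,0,0.055],[0,0,0,0,0,0,0.055]]'
```

```text
clock: 32.8
position: [560.0, 289.2, 47.8]
ee_rot: [-0.0, 1.0, 0.0, 0.001]
contact_force: [-0.6, -0.8, 0.0]
gripper_width: 60.8
grasp_force: 69.6
```

```bash
python3 -m pendant '[[0,0,0.0005,0,0,0,0.055],[0,0,0,0,0,0,0.064],[0,0,0,0,0,0,0.066],[0,0,0,0,0,0,0.07],[0,0,0,0,0,0,0.078],[0,0,0,0,0,0,0.085],[0,0,0,0,0,0,0.085],[0,0,-0.01,0,0,0,0.085],[0,0,-0.02,0,0,0,0.085],[0,0,-0.04,0,0,0,0.085],[0,0,-0.04,0,0,0,0.085],[0,0,-0.04,0,0,0,0.085]]'
python3 -m pendant '[[0.01,-0.03,0,0,0,0,0.085],[0.03,-0.03,0,0,0,0,0.085],[0.03,-0.03,0,0,0,0,0.085],[0.03,-0.03,0,0,0,0,0.085],[0.01,-0.02,0,0,0,0,0.085],[0,0,0,0,0,0,0.085],[0,0,0,0,0,0,0.085]]'
python3 - <<'E'
from h import *
s=shot('side');d=shot('top')
a=cv2.resize(d['image'][160:340,80:380],(500,300)); b=cv2.resize(s['image'][150:300,200:350],(300,300))
cv2.imwrite('pics/m11.png',np.hstack([a,b])[:,:,::-1])
E
```

```text
clock: 34.0
position: [559.5, 288.8, 198.8]
ee_rot: [-0.0, 1.0, 0.0, 0.0]
contact_force: [0.5, 1.0, 0.7]
gripper_width: 85.1
grasp_force: 0.0
clock: 34.7
position: [450.1, 149.1, 197.5]
ee_rot: [-0.0, 1.0, 0.001, 0.001]
contact_force: [0.7, 0.6, 0.2]
gripper_width: 85.0
grasp_force: 0.0
```

View pics/m11.png

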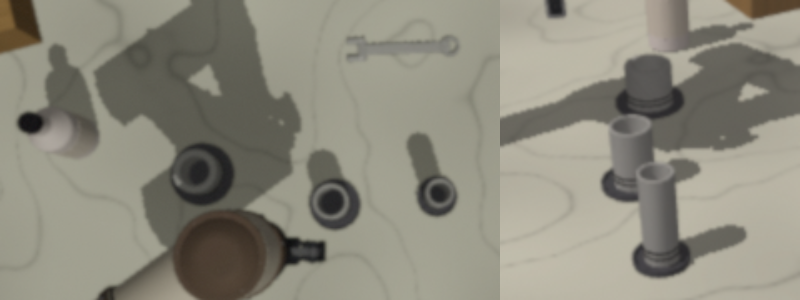

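All three liners stand upright inside their own pans, the wrench and the bottle are undisturbed, and the arm is clear.

```bash
python3 -c "
from bench import arm
print(arm.job_done())"
```

```text
the job is handed in; nothing more can be done
None
```

I handed the job in at about 35 s. In the last pictures each liner stands upright in its own pan: the narrow one was drawn out first, then the wide and medium were swapped using the mat. The wrench and bottle look unmoved; the hammer was outside the final crop and nowhere near the arm's path. No verdict came back.

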